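Stand the ball finial in a tape-roll ring on the stained panel

ROBOT

A 6-joint arm with a two-finger parallel gripper is mounted at the origin on a cart in front of the work surface, level with it; the furniture and walls round the work are solid. World frame = base frame: x ahead of the robot, y to its left, z up, the work surface at z = 0. Lengths are in mm, angles in degrees, forces in N, time in s.
With the tool pointing down it reaches from about 275 to 875 mm from the base axis. Payload 12.5 kg.
Tool frame: the origin (TCP) lies on the centre line of the jaws, within the pads' length; the fingertips stand 25 mm ahead of it and the grasp point (between the pads) lies 6 mm ahead of it; z points along the fingers, y is the line along which they close (so a half turn about z gives the same grasp; the last joint's range is limited). The gripper opens to 85 mm and grips with 20 to 120 N. Pads are 22 mm wide; open, the fingers measure 114 mm over their backs; the gripper's body (76 mm by 85 mm) begins 54 mm behind the grasp point. The pads swing forward as they close: fully open they stand 13 mm farther back than shut.
Start: joints at [-79.16, 20.094, 94.641, -0, 65.266, -4.847], TCP at [148.736, -529.493, 256.29] pointing down, gripper open.
Joint ranges: [-157.81, 157.81], [-45, 120.19], [0.68, 151.7], [-89.99, 269.99], [4.06, 180], [-164.3, 164.3]. Speed limits (degrees/s): [127.2, 127.2, 159.86, 180, 180, 180].

INTERFACE

Orientations are given as a 3x3 rotation matrix whose columns are the frame's x, y, z axes.
In Python, from workcell import * gives the robot as it stands.
- The arm moves only by the shell command python3 -m inch 'ROWS' [FORCE]. ROWS is a JSON object of lists of equal length, an entry for each row: "xyz": the shift along the tool's x, y, z in units of 40 mm (1.0 is 40 mm), a list of three; "angular": the turn, a rotation vector about the tool's x, y, z in units of 8 degrees (1.0 is 8 degrees), a list of three; "hand": the finger opening in mm, from 0 to 85.4. In form: {"xyz": [[dx, dy, dz], ...], "angular": [[ax, ay, az], ...], "hand": [hand, ...]}. A call has 1 to 12 rows; each row shifts and turns the commanded pose from where the row before left it, along the tool's axes as they then stand; what a row does not reach is not made up. A row lasts 1/8 s, in which the tool goes at most 62.5 mm and 10.7 degrees, less where a joint would pass 70% of its speed; a pose out of reach is approached as far as the arm can. A call is refused whole if a number of a shift passes 1 or a number of a turn 1, either way. A call with a gripper value outside its range is refused whole. The fingers move at their own pace and stop on an object; FORCE is the grip in N (left out, the last holds). Time passes only in rows, so rows that do not move let the fingers close. It gives the time, the measured TCP pose, the force, the opening and the grip force at its end, in the units of the state.
- state(): the state, without advancing time (a new reading comes with each control period).
- camera(name): name is "scene" or "top"; returns (picture, depth): 420x560x3 uint8, red, green, blue; 420x560 float32, mm along the optical axis (not along the pixel's ray), 0 where there is no reading.
- get_calibration(name): a dict with "fx", "fy", "cx", "cy" (pixels), "world_from_camera" (4x4, takes a point from camera to world coordinates). Camera axes: x right, y down, z forward; pixel columns grow to the right and rows downward; lengths in mm; the calibration is good to about 2 mm. A picture is of the moment at which its call begins. get_calibration takes no time and is no camera call.
- hand_in(): hands the job in; it is judged then, once.
Trained networks look in the newest picture that a camera, given by its name, has taken for a name from the list of things; names that differ only in an ending like _2 or _b are one class to them, and where a whole thing is asked for, a point or a joint stands for the part that bears it (a point fixed in the world has none). Each returns a list of dicts, best first, with "p" (0 to 1); they miss things now and then, are a little off and sometimes report something else, mostly with a low value. They report only what shows in the picture. A call takes as long as a camera call. They do not tell look-alikes from the thing itself.
- find_in(camera, thing): "bbox" ([left, top, right, bottom] in pixels, round what is visible of it).
- silhouettes(camera, thing): "region" (420x560 bool, what is visible of it) and "bbox" ([left, top, right, bottom] in pixels, round what is visible of it).
The state is a dict: "time_s": time; "q": joint angles; "dq": joint speeds; "effort": joint torques, N m; "position": TCP position; "tool_rot": TCP orientation; "contact_force": force on the tool from outside, world axes, zero at the start; "moment": the same for the moment, N m; "width": finger opening in mm; "finger_force": force on a finger pad.
Only numpy, scipy, OpenCV 4.12 (cv2) and the standard library are available. Lean on these libraries where they do the work, as an engineer would, in place of code of your own. Each camera call takes 0.05 s, during which the arm holds its last target. There are 200 camera calls.

TASK

Lay the roll of masking tape flat on the middle of the stained panel. Then lift the ball finial out of its leaning rest and stand it in the hole of the roll, ball down and dowel straight up, setting it down gently rather than dropping it, and let go. Leave the roll lying in the middle of the panel, and do not push the other loose things (tape measure, blue case, collet nut, wood block) about.

Things in the scene. Friction and masses are not known exactly. Their poses are not given: they have to be found in the camera images.
- panel: Reddish-brown stained wood panel lying flat, fixed to the worktop: 130 (x) x 240 (y) x 20 mm thick. Origin: centre of its underside, on the worktop; z up; its upper face is 20 mm above the origin. It lies with its long side pointing roughly away from the robot.
- tape_ring: Loose roll of cream masking tape lying flat: outer diameter 105 mm, 25 mm high, round hole right through, clear to 66 mm diameter; the wall, 15 to 19 mm thick, can be pinched from above with one finger in the hole. About 0.12 kg. Origin: centre of its underside; z up. It serves as the ring support.
- rest: Leaning rest, fixed: plywood base 112 x 94 x 12 mm; wooden lip (top 28 mm above worktop) round the ball on the -x, +y, -y sides; at x +46 mm two 10 mm steel posts at y +-21 mm, 111 mm high, and a cross bar (axis 90 mm high) on which the dowel leans. Origin: on the worktop straight below the resting ball; x axis: horizontal, the way the dowel leans, roughly away from the robot; z up.
- finial: Loose ball finial, 0.25 kg: dark wood ball 84 mm across, collar 41 mm across up to 46 mm from ball centre, pale dowel 24 mm thick ending 138 mm from it. Origin: ball centre; z along the dowel to its free end. Starts in the rest, dowel 35 deg from vertical, origin 54 mm up. Top-heavy, not self-righting; friction holds it in the ring as left. Seated, origin is about 47 mm above the roll's underside.
- dowel_grip (a point): Point on the dowel's axis, 112 mm from the ball's centre, 26 mm short of the dowel's free end: a good place to pinch the 24 mm dowel, closing horizontally across the direction of lean; at the start it is about 146 mm above the worktop.
- tape_measure: Grey tape measure with black disc, standing, 36 x 83 x 66 mm, loose; a bystander. Origin: centre of its underside.
- blue_case: Small blue plastic case, 64 x 100 x 38 mm, loose; a bystander. Origin: about the centre of its underside.
- collet_nut: Steel collet nut with black slots, 43 x 46 x 20 mm, loose; a bystander. Origin: centre of its underside.
- block: Plain pale wood block, 50 x 60 x 40 mm, loose; a bystander. Origin: centre of its underside.
There are look-alikes about, which are no part of the job. Of the things that look like the finial, the larger one is meant.

How it is judged (in metres and radians):
On the way, in this order (a step that is already met when the one before it is completed fails the run):
1. the tape roll lies flat on the middle of the panel, let go, the finial not yet in it (horizontal distance between tape_ring and panel below 0.03 m and z of tape_ring in the frame of panel between 0.015 and 0.026 m and angle between tape_ring's own z axis and vertical below 0.08 rad and linear speed of tape_ring below 0.02 m/s and contact force between tape_ring and the fingers below 0.2 N and distance between finial and tape_ring above 0.1 m), for 0.2 s.
2. the finial is lifted clear of the rest (distance between finial and rest above 0.12 m and contact force between finial and rest below 0.1 N), for 0.1 s.
At the end, for the whole second after the job is handed in: Tape roll flat on the panel, centres within 30 mm; the finial's ball in the roll's hole, centre within 10 mm of the roll's axis and 40 to 58 mm above its underside, dowel pointing up within 0.17 rad of vertical; both at rest (horizontal distance between tape_ring and panel below 0.03 m and z of tape_ring in the frame of panel between 0.015 and 0.026 m and angle between tape_ring's own z axis and vertical below 0.08 rad and horizontal distance between finial and tape_ring below 0.01 m and z of finial in the frame of tape_ring between 0.04 and 0.058 m and angle between finial's own z axis and vertical below 0.17 rad and height (world z) of dowel_grip above 0.15 m and linear speed of each of finial, tape_ring below 0.02 m/s and angular speed of finial below 0.1 rad/s); the robot touches nothing.
It fails at once if the finial falls freely (over 0.45 m/s, a drop of some 10 mm) instead of being set down (linear speed of finial above 0.45 m/s and contact force between finial and the fingers below 0.1 N).
It fails at once if the finial is rammed into the roll (contact over 60 N) (contact force between finial and tape_ring above 60 N).
It fails at once if a bystander is pushed more than 30 mm (distance of any of tape_measure, blue_case, collet_nut, block from where it was at the start of the episode above 0.03 m).
It also fails if it takes over 64 s, if anything falls off the work surface, if the arm or the gripper's body presses on something with over 40 N, if the wrist force passes 120 N, or if a joint passes its speed limit or range.

## Working session

There is one attempt and no reset: what is moved stays moved. The work goes in short steps, Python scripts to look and compute and a shell command to move; the robot and the scene stay as the last step left them, time stands still between calls to the robot, and variables do not carry over. Pictures are saved under pics/ and viewed, at most 10 in all, crops included, and the job is handed in when it is done.

```bash
ls; mkdir -p pics
cat > h.py <<'E'
from workcell import *
import numpy as np, cv2
def cloud(name,depth):
    c=get_calibration(name); T=np.array(c["world_from_camera"])
    v,u=np.mgrid[0:420,0:560]
    P=np.stack([(u-c["cx"])/c["fx"]*depth,(v-c["cy"])/c["fy"]*depth,depth],-1)
    W=P@T[:3,:3].T+T[:3,3]; W[depth<=0]=np.nan
    return W
E
python3 - <<'E'
from h import *
ims=[]
for n in("top","scene"):
    im,d=camera(n); cv2.imwrite(f"pics/{n}0.png",im[:,:,::-1]); W=cloud(n,d); np.save(n+"0.npy",W)
    print(n,np.array(get_calibration(n)["world_from_camera"]).round(2).tolist())
    for t in("tape_ring","finial","panel","rest","tape_measure","blue_case","collet_nut","block"):
        for s in silhouettes(n,t):
            r=np.array(s["region"]); p=W[r]; p=p[~np.isnan(p[:,0])]
            print(t,round(s["p"],2),np.round(s["bbox"]).tolist(),np.median(p,0).round().tolist(),np.percentile(p,[2,98],axis=0).round().tolist() if len(p) else "")
print(state())
E
```

```text
pics
top [[-0.0, -1.0, 0.09, 465.9], [-1.0, 0.0, 0.0, -91.15], [-0.0, -0.09, -1.0, 1272.38], [0.0, 0.0, 0.0, 1.0]]
tape_ring 0.78 [355.0, 226.0, 407.0, 273.0] [483.0, -315.0, 25.0] [[435.0, -363.0, 0.0], [533.0, -263.0, 30.0]]
finial 0.87 [263.0, 291.0, 315.0, 319.0] [350.0, -109.0, 47.0] [[328.0, -145.0, -1.0], [383.0, -33.0, 63.0]]
finial 0.85 [269.0, 196.0, 304.0, 249.0] [531.0, -88.0, 91.0] [[487.0, -121.0, 26.0], [599.0, -47.0, 171.0]]
panel 0.77 [148.0, 169.0, 217.0, 274.0] [555.0, 170.0, 21.0] [[442.0, 103.0, 12.0], [672.0, 237.0, 26.0]]
rest 0.7 [265.0, 207.0, 309.0, 257.0] [515.0, -97.0, 15.0] [[471.0, -135.0, -0.0], [585.0, -37.0, 110.0]]
tape_measure 0.88 [217.0, 147.0, 245.0, 165.0] [719.0, 56.0, 57.0] [[704.0, 20.0, 4.0], [739.0, 90.0, 70.0]]
tape_measure 0.51 [269.0, 196.0, 304.0, 250.0] [531.0, -90.0, 91.0] [[487.0, -121.0, 63.0], [601.0, -50.0, 171.0]]
blue_case 0.67 [312.0, 138.0, 353.0, 167.0] [723.0, -196.0, 38.0] [[696.0, -245.0, 14.0], [755.0, -148.0, 44.0]]
collet_nut 0.49 [186.0, 146.0, 209.0, 164.0] [727.0, 140.0, 19.0] [[706.0, 120.0, -1.0], [749.0, 160.0, 25
[... 1085 characters left out ...]
      6.52642619e+01, -4.84889983e+00]), 'dq': array([-0.03934963,  0.02435941, -0.01284623,  0.11917588,  0.04176674,
        0.02627059]), 'effort': array([-3.42933432e-03, -5.06037247e+01, -2.91655433e+01, -2.30876331e-04,
        5.80189499e-04, -1.67979806e-05]), 'position': array([ 148.73945453, -529.49827025,  256.2840457 ]), 'tool_rot': array([[ 9.62741824e-01,  2.70422226e-01,  2.84629920e-07],
       [ 2.70422226e-01, -9.62741824e-01, -7.02638747e-06],
       [-1.62606621e-06,  6.84156735e-06, -1.00000000e+00]]), 'contact_force': array([ 0.51700529, -0.18964297,  0.48518007]), 'moment': array([ 0.02385522, -0.0369465 , -0.00439491]), 'finger_force': 0.0, 'width': 85.55857260934602}
```

Run:
```python
import cv2,numpy as np
a=cv2.imread("pics/top0.png");b=cv2.imread("pics/scene0.png")
cv2.imwrite("pics/both.png",cv2.resize(a[110:350,110:430],(800,600),interpolation=2))
cv2.imwrite("pics/s.png",cv2.resize(b,(800,600)))
```

```text
(no output)
```

View pics/both.png

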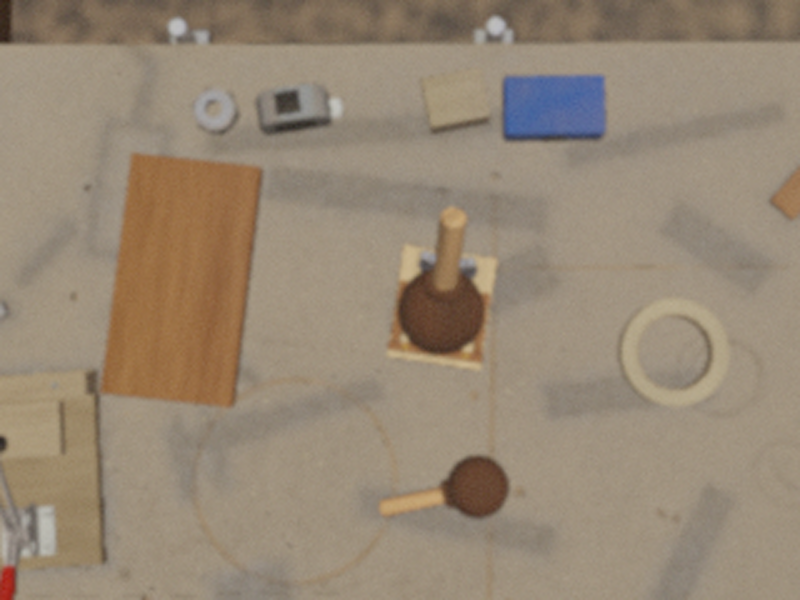

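View pics/s.png

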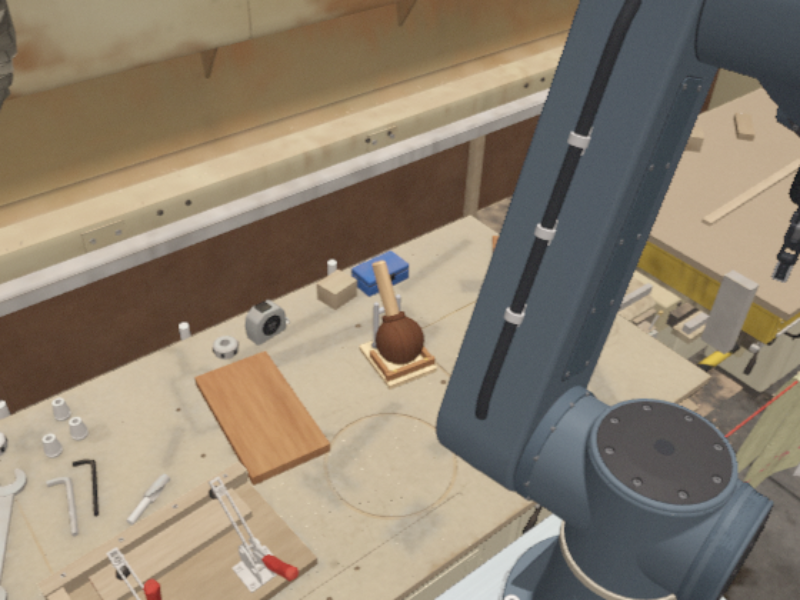

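Top crop (scale 2.5, offset 110,110): the roll is at full-picture pixel (380,251). The drawn circle at (228,301) is only a stain. The panel is at (183,222). Finial candidates are the large one in the rest at (287,232) and the smaller one lying down at (300,304). I choose the large one, as described. Next I'll check that in a close crop and measure.

```bash
cat > meas.py <<'E'
from h import *
from scipy.optimize import least_squares
def sphere(p,r=42):
    f=lambda c:np.linalg.norm(p-c,axis=1)-r
    s=least_squares(f,p.mean(0)-[0,0,20],loss="soft_l1",f_scale=2); return s.x,np.median(abs(f(s.x)))
def ringfit(W,reg,z):
    p=W[reg]; p=p[(abs(p[:,2]-z)<6)]
    f=lambda c:np.maximum(np.hypot(*(p[:,:2]-c).T)-52.5,0)+np.maximum(34-np.hypot(*(p[:,:2]-c).T),0)
    return least_squares(f,p[:,:2].mean(0),loss="soft_l1").x,np.median(p[:,2]),len(p)
E
python3 - <<'E'
from meas import *
im=cv2.imread("pics/top0.png")
cv2.imwrite("pics/crop.png",cv2.resize(im[185:330,240:420],None,fx=4,fy=4,interpolation=2))
W=np.load("top0.npy");S=np.load("scene0.npy")
camera("top");camera("scene")
r=[np.array(s["region"]) for s in silhouettes("top","tape_ring")][0]
print("ring",ringfit(W,r,25))
for n,C in(("top",W),("scene",S)):
    reg=np.array(silhouettes(n,"panel")[0]["region"]); p=C[reg]; p=p[abs(p[:,2]-20)<5]
    print(n,"panel",cv2.minAreaRect(p[:,:2].astype(np.float32)),np.percentile(p[:,2],50))
    for s in silhouettes(n,"finial"):
        p=C[np.array(s["region"])]; p=p[~np.isnan(p[:,0])]; p=p[p[:,2]>20]
        if np.percentile(p[:,2],98)<120: print("small",len(p)); continue
        b=p[p[:,2]<88]; 
        c,e=sphere(b)
        d=p[(np.linalg.norm(p-c,axis=1)>60)&(np.linalg.norm(p-c,axis=1)<145)]
        # fit axis as 12mm cylinder through points
        def f(x):
            u=np.array([x[0],x[1],1]);u/=np.linalg.norm(u);q=d-np.array([x[2],x[3],140]);return np.linalg.norm(q-np.outer(q@u,u),axis=1)-12
        s0=least_squares(f,[.7,0,c[0]+60,c[1]],loss="soft_l1",f_scale=2).x
        u=np.array([s0[0],s0[1],1]);u/=np.linalg.norm(u)
        print(n,"ball",c.round(1),e.round(2),"u",u.round(3),np.degrees(np.arccos(u[2])).round(1),"az",np.degrees(np.arctan2(u[1],u[0])).round(1),"pt@140",s0[2:].round(1),"grip",(c+112*u).round(1), "end",(c+138*u).round(1),np.median(abs(f(s0))).round(2))
E
```

```text
ring (array([ 484.34634078, -313.46428727]), np.float64(25.503577357615313), 764)
top panel ((556.9793090820312, 171.1583709716797), (130.57476806640625, 239.5831298828125), 83.62019348144531) 20.63724520665926
top ball [523.5 -85.2  53.9] 0.82 u [ 0.572 -0.083  0.816] 35.3 az -8.2 pt@140 [583.1 -94.2] grip [587.6 -94.5 145.2] end [602.5 -96.6 166.4] 0.89
small 613
scene panel ((557.7938232421875, 172.35052490234375), (130.63323974609375, 246.9217071533203), 83.75939178466797) 20.107204246660785
scene ball [525.5 -85.1  53.9] 1.06 u [ 0.578 -0.073  0.813] 35.6 az -7.2 pt@140 [584.7 -93.8] grip [590.2 -93.3 144.9] end [605.2 -95.2 166.1] 1.37
```

View pics/crop.png

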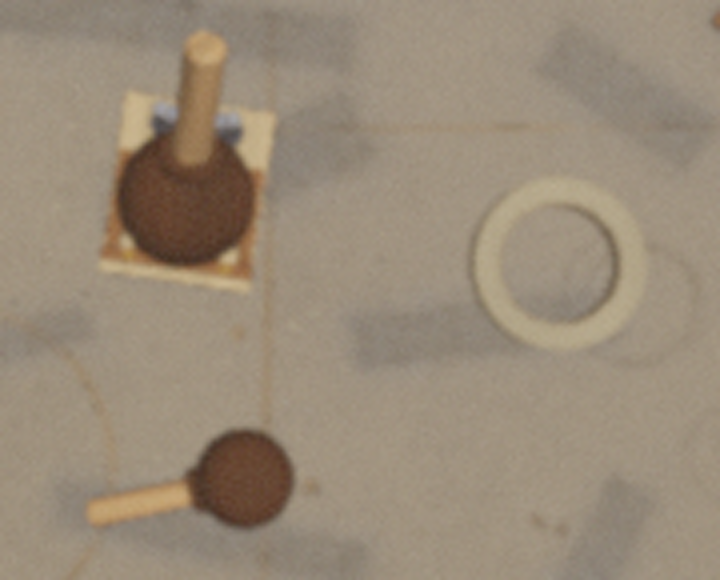

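The crop shows the large finial leaning in the rest at crop (185,190), full picture (286,232), and the smaller look-alike lying loose at crop (240,480). The roll is at crop (560,262). The fits agree with the sizes and heights given. I'll start with the roll, pinching its +y wall with tool y along world -y.

```bash
python3 -m inch '{"xyz":[[0,0,0],[0,0,0],[0.93,-0.72,0.3],[0.93,-0.72,0.3],[0.93,-0.72,0.3],[0.93,-0.72,0.3],[0.93,-0.72,0.3],[0.93,-0.72,0.3],[0.93,-0.72,0.3],[0.93,-0.72,0.3],[0.93,-0.72,0.3],[0,0,0]],"angular":[[0,0,0.98],[0,0,0.98],[0,0,0],[0,0,0],[0,0,0],[0,0,0],[0,0,0],[0,0,0],[0,0,0],[0,0,0],[0,0,0],[0,0,0]],"hand":[45,45,45,45,45,45,45,45,45,45,45,45]}' 40
```

```text
time_s: 2.75
position: [484.9, -268.3, 147.4]
tool_rot: [[1.0, 0.003, -0.001], [0.003, -1.0, 0.001], [-0.001, -0.001, -1.0]]
contact_force: [-1.1, -0.4, -0.6]
width: 45.2
finger_force: 0.0
```

```bash
python3 -m inch '{"xyz":[[0,0.05,0.8],[0,0,0.8],[0,0,0.7],[0,0,0.4],[0,0,0.27],[0,0,0],[0,0,0],[0,0,0],[0,0,0],[0,0,0]],"angular":[[0,0,0],[0,0,0],[0,0,0],[0,0,0],[0,0,0],[0,0,0],[0,0,0],[0,0,0],[0,0,0],[0,0,0]],"hand":[45,45,45,45,45,45,5,5,5,5]}' 40
```

```text
time_s: 4.0
position: [484.1, -272.5, 30.4]
tool_rot: [[1.0, 0.0, 0.001], [0.0, -1.0, -0.001], [0.001, 0.001, -1.0]]
contact_force: [0.2, 1.0, 5.9]
width: 17.3
finger_force: 39.9
```

```bash
python3 -m inch '{"xyz":[[0,0,-0.6],[0,0,-1],[0,0,-1],[0,0,-1],[0,0,-1],[0,0,-1],[0.15,-1,0],[0.15,-1,0],[0.15,-1,0],[0.15,-1,0],[0.15,-1,0],[0.15,-1,0]],"angular":[[0,0,0],[0,0,0],[0,0,0],[0,0,0],[0,0,0],[0,0,0],[0,0,0],[0,0,0],[0,0,0],[0,0,0],[0,0,0],[0,0,0]],"hand":[5,5,5,5,5,5,5,5,5,5,5,5]}'
python3 -m inch '{"xyz":[[0.15,-1,0],[0.15,-1,0],[0.15,-1,0],[0.15,-1,0],[0.15,-1,0.4],[0.15,-1,0.6],[0,-0.2,0.6],[0,0,0.6],[0,0,0],[0,0,0]],"angular":[[0,0,0],[0,0,0],[0,0,0],[0,0,0],[0,0,0],[0,0,0],[0,0,0],[0,0,0],[0,0,0],[0,0,0]],"hand":[5,5,5,5,5,5,5,5,5,5]}'
python3 - <<'E'
from meas import *
for n in("top","scene"):
    im,d=camera(n);cv2.imwrite(f"pics/{n}1.png",im[:,:,::-1]);W=cloud(n,d)
    S=silhouettes(n,"tape_ring")
    for s in S:
        p=W[np.array(s["region"])];z=np.nanmedian(p[:,2]);print(n,s["p"],s["bbox"],z,ringfit(W,np.array(s["region"]),z))
E
```

```text
time_s: 5.5
position: [519.3, -30.9, 253.6]
tool_rot: [[1.0, 0.0, -0.0], [0.0, -1.0, 0.0], [-0.0, -0.0, -1.0]]
contact_force: [0.6, -0.7, -1.3]
width: 17.0
finger_force: 39.2
time_s: 6.75
position: [555.8, 215.7, 166.5]
tool_rot: [[1.0, -0.0, 0.001], [-0.0, -1.0, 0.0], [0.001, -0.0, -1.0]]
contact_force: [-0.2, -0.0, -0.6]
width: 17.2
finger_force: 39.3
top 0.71 [149.9, 192.6, 198.3, 242.3] 161.43934834008292 (array([551.27169815, 171.11552624]), np.float64(161.7104674198231), 711)
scene 0.73 [155.1, 224.1, 200.5, 268.5] 159.28039280716797 (array([551.51705924, 172.52809956]), np.float64(161.15368565833705), 701)
```

```bash
python3 -m inch '{"xyz":[[0.15,0,0.7],[0,0,0.8],[0,0,0.7],[0,0,0.4],[0,0,0.2],[0,0,0.09],[0,0,0],[0,0,0],[0,0,0],[0,0,0]],"angular":[[0,0,0],[0,0,0],[0,0,0],[0,0,0],[0,0,0],[0,0,0],[0,0,0],[0,0,0],[0,0,0],[0,0,0]],"hand":[5,5,5,5,5,5,5,45,45,45]}'
```

```text
time_s: 8.2
position: [561.6, 215.8, 50.1]
tool_rot: [[1.0, 0.0, 0.0], [0.0, -1.0, 0.0], [0.0, -0.0, -1.0]]
contact_force: [-0.6, 0.8, 0.4]
width: 45.1
finger_force: 0.0
```

```bash
python3 -m inch '{"xyz":[[0,0,0],[0,0,-0.4],[0,0,-0.9],[0,0,-1],[0,0,-1],[0,0,-1],[0,0,-1],[0,0.7,-0.6],[0,1,0],[0,1,0],[0,1,0],[0,1,0]],"angular":[[0,0,0],[0,0,0],[0,0,0],[0,0,0],[0,0,0],[0,0,0],[0,0,0],[0,0,0.5],[0,0,0.5],[0,0,0],[0,0,0],[0,0,0]],"hand":[45,45,45,45,45,45,50,60,60,60,60,60]}'
python3 - <<'E'
from meas import *
for n in("top","scene"):
    im,d=camera(n);cv2.imwrite(f"pics/{n}2.png",im[:,:,::-1]);W=cloud(n,d)
    for s in silhouettes(n,"tape_ring"):
        p=W[np.array(s["region"])];z=np.nanmedian(p[:,2]);print(n,s["p"],s["bbox"],z,ringfit(W,np.array(s["region"]),z))
print(state()["position"])
E
```

```text
time_s: 9.7
position: [541.5, 27.8, 287.1]
tool_rot: [[0.99, -0.139, 0.001], [-0.139, -0.99, -0.0], [0.001, -0.0, -1.0]]
contact_force: [0.2, 0.2, 0.2]
width: 59.9
finger_force: 0.0
top 0.6 [178.3, 236.2, 196.7, 245.0] 45.01343659844622 (array([480.0862257 , 126.56868001]), np.float64(45.19667449556687), 33)
scene 0.84 [159.5, 262.5, 203.7, 301.7] 43.12613749771009 (array([557.9761294 , 173.42564406]), np.float64(44.557899032327555), 807)
scene 0.49 [145.8, 236.0, 167.6, 250.9] 17.475595144299064 (array([763.5897485 , 132.98834788]), np.float64(19.062257341496718), 174)
scene 0.19 [136.5, 246.2, 231.3, 341.5] 19.81371602166496 (array([531.34761515, 179.70612259]), np.float64(20.030797507775844), 3380)
[541.94196971  28.75935652 286.84515692]
```

The roll is placed near (557.5,173), within a few mm of the panel centre. Next I'll turn the tool to line up with the leaning dowel.

```bash
python3 -m inch '{"xyz":[[0,0.57,0],[0,0.57,0],[0,0.57,0],[0,0.57,0],[0,0.57,0],[0,0,0],[0,0,0]],"angular":[[0,-0.875,0],[0,-0.875,0],[0,-0.875,0],[0,-0.875,0],[0,-0.875,0],[0,0,0],[0,0,0]],"hand":[60,60,60,60,60,60,60]}'
cat > go.py <<'E'
from h import *; import sys
def to(t):
    s=state();R=np.array(s["tool_rot"]);d=R.T@(np.array(t)-s["position"])/40;print("units",d.round(3),"pos",s["position"].round(1),"R",R.round(3).tolist())
if __name__=="__main__": to([float(a) for a in sys.argv[1:4]])
E
python3 go.py 643 -101.3 224
```

```text
time_s: 10.78
position: [526.4, -82.8, 286.1]
tool_rot: [[0.813, -0.138, -0.566], [-0.113, -0.99, 0.079], [-0.572, -0.0, -0.82]]
contact_force: [0.2, -0.5, 1.0]
width: 60.0
finger_force: 0.0
units [ 3.31   0.057 -0.413] pos [526.4 -82.8 286.1] R [[0.813, -0.138, -0.566], [-0.113, -0.99, 0.079], [-0.572, -0.0, -0.82]]
```

```bash
python3 -m inch '{"xyz":[[0.66,0.06,-0.41],[0.66,0,0],[0.66,0,0],[0.66,0,0],[0.66,0,0],[0,0,0],[0,0,0]],"angular":[[0,0,0],[0,0,0],[0,0,0],[0,0,0],[0,0,0],[0,0,0],[0,0,0]],"hand":[60,60,60,60,60,60,60]}'
python3 go.py 591.9 -94.4 150.3
```

```text
time_s: 11.65
position: [642.0, -101.8, 224.8]
tool_rot: [[0.812, -0.138, -0.567], [-0.113, -0.99, 0.079], [-0.572, 0.0, -0.82]]
contact_force: [0.3, 0.5, -0.2]
width: 59.8
finger_force: 0.0
units [ 0.027 -0.011  2.251] pos [ 642.  -101.8  224.8] R [[0.812, -0.138, -0.567], [-0.113, -0.99, 0.079], [-0.572, 0.0, -0.82]]
```

```bash
python3 -m inch '{"xyz":[[0.03,0,0.5],[0,0,0.5],[0,0,0.5],[0,0,0.45],[0,0,0.3],[0,0,0],[0,0,0],[0,0,0],[0,0,0],[0,0,0],[0,0,0]],"angular":[[0,0,0],[0,0,0],[0,0,0],[0,0,0],[0,0,0],[0,0,0],[0,0,0],[0,0,0],[0,0,0],[0,0,0],[0,0,0]],"hand":[60,60,60,60,60,60,10,10,10,10,10]}' 90
python3 - <<'E'
from h import *
im,d=camera("scene");cv2.imwrite("pics/scene3.png",cv2.resize(im[120:300,180:420,::-1],(800,600),interpolation=2))
E
```

```text
time_s: 13.02
position: [592.5, -95.5, 149.9]
tool_rot: [[0.812, -0.139, -0.567], [-0.114, -0.99, 0.08], [-0.572, -0.0, -0.82]]
contact_force: [2.9, -0.4, 5.6]
width: 22.4
finger_force: 87.9
```

View pics/scene3.png

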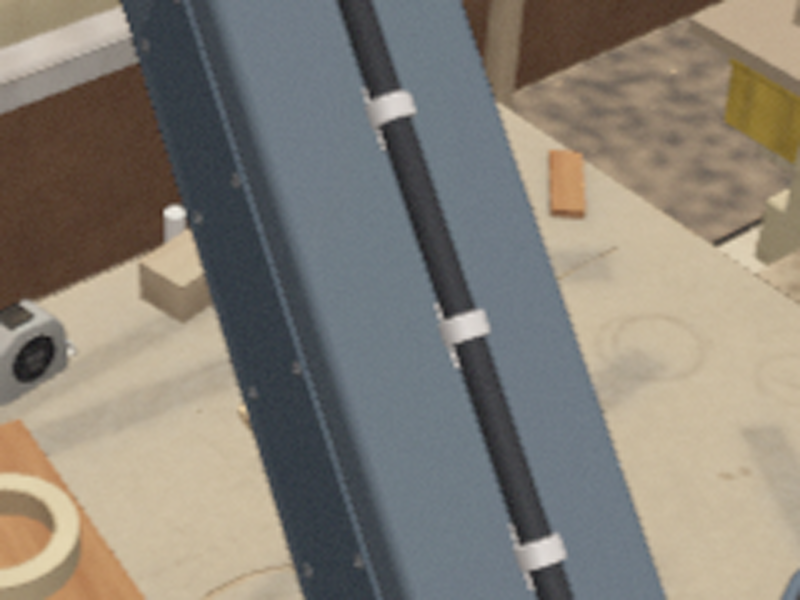

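The arm hides the grasp in this view; only the placed roll on the panel shows, at left. Width 22 mm at 88 N says the dowel is held, so I'll lift straight up.

```bash
python3 -m inch '{"xyz":[[-0.11,0,-0.16],[-0.23,0,-0.33],[-0.35,0,-0.5],[-0.35,0,-0.5],[-0.35,0,-0.5],[-0.35,0,-0.5],[-0.35,0,-0.5],[-0.35,0,-0.5],[-0.2,0,-0.29],[0,0,0],[0,0,0]],"angular":[[0,0,0],[0,0,0],[0,0,0],[0,0,0],[0,0,0],[0,0,0],[0,0,0],[0,0,0],[0,0,0],[0,0,0],[0,0,0]],"hand":[10,10,10,10,10,10,10,10,10,10,10]}'
cat > fin.py <<'E'
from meas import *
def fin(tag):
  s=state();R=np.array(s["tool_rot"]);print("tcp",s["position"].round(1),"z",R[:,2].round(3),"w",s["width"],s["finger_force"],s["contact_force"].round(1))
  for n in("top","scene"):
    im,d=camera(n);cv2.imwrite(f"pics/{n}_{tag}.png",im[:,:,::-1]);C=cloud(n,d)
    for q in silhouettes(n,"finial"):
        p=C[np.array(q["region"])];p=p[~np.isnan(p[:,0])]
        if len(p)<60: continue
        g=s["position"]+6*R[:,2]; pred=g+112*R[:,2]
        b=p[np.linalg.norm(p-pred,axis=1)<65]
        if len(b)<40: print(n,q["bbox"],"no ball pts",np.median(p,0).round());continue
        c,e=sphere(b); b=b[abs(np.linalg.norm(b-c,axis=1)-42)<4]; c,e=sphere(b)
        u=g-c;L=np.linalg.norm(u);u/=L
        print(n,round(q["p"],2),"ball",c.round(1),round(e,2),len(b),"L",L.round(1),"axis",u.round(3),"tilt",np.degrees(np.arccos(u[2])).round(1),"pred",pred.round(1))
    for q in silhouettes(n,"tape_ring"):
        p=C[np.array(q["region"])];z=np.nanmedian(p[:,2])
        if abs(z-44)<6: print(n,"ring",ringfit(C,np.array(q["region"]),z))
if __name__=="__main__":
    import sys; fin(sys.argv[1])
E
python3 fin.py 4
```

```text
time_s: 14.45
position: [592.1, -95.5, 332.7]
tool_rot: [[0.81, -0.139, -0.569], [-0.114, -0.99, 0.08], [-0.575, -0.0, -0.818]]
contact_force: [-0.2, 0.5, -2.4]
width: 21.8
finger_force: 88.1
tcp [592.1 -95.5 332.7] z [-0.569  0.08  -0.818] w 21.834986516443408 88.06376338005066 [-0.2  0.5 -2.4]
top [150.3, 174.1, 216.5, 270.5] no ball pts [550. 168.  21.]
top [301.1, 293.1, 312.1, 317.4] no ball pts [ 354. -134.   51.]
top [214.1, 145.2, 241.6, 164.9] no ball pts [720.  59.  58.]
top ring (array([557.53381574, 172.2100918 ]), np.float64(45.637862175351984), 775)
scene ring (array([557.61358501, 173.24690438]), np.float64(44.56069109049628), 830)
```

```bash
python3 -m inch '{"xyz":[[0,-0.3,0],[0,-0.5,0],[0,-0.7,0],[0,-0.7,0],[0,-0.7,0],[0,-0.7,0],[0,-0.7,0],[0,-0.7,0],[0,-0.7,0],[0,-0.5,0],[0,-0.3,0],[0,0,0]],"angular":[[0,0.5,0],[0,0.7,0],[0,0.7,0],[0,0.7,0],[0,0.7,0],[0,0.7,0],[0,0.4,0],[0,0,0],[0,0,0],[0,0,0],[0,0,0],[0,0,0]],"hand":[10,10,10,10,10,10,10,10,10,10,10,10]}'
python3 fin.py 5; python3 go.py 557.6 172.7 300
python3 - <<'E'
import cv2
cv2.imwrite("pics/s5.png",cv2.resize(cv2.imread("pics/scene_5.png")[120:360,60:380],(800,600),interpolation=2))
E
```

```text
time_s: 16.25
position: [628.4, 162.2, 333.4]
tool_rot: [[0.99, -0.138, 0.003], [-0.138, -0.99, -0.001], [0.003, 0.0, -1.0]]
contact_force: [-0.4, -0.5, -3.2]
width: 22.0
finger_force: 88.3
tcp [628.4 162.2 333.4] z [ 0.003 -0.001 -1.   ] w 21.9828356679418 88.31569075584412 [-0.4 -0.5 -3.2]
top [263.4, 289.6, 315.4, 318.9] no ball pts [ 351. -111.   48.]
top 0.75 ball [626.5 163.3 216.4] 0.77 471 L 111.1 axis [ 0.017 -0.01   1.   ] tilt 1.1 pred [628.8 162.1 215.4]
top ring (array([557.73616853, 170.9163889 ]), np.float64(45.6058062499319), 575)
scene 0.75 ball [628.5 161.5 216. ] 0.97 1074 L 111.4 axis [-0.001  0.005  1.   ] tilt 0.3 pred [628.8 162.1 215.4]
scene ring (array([558.01553274, 173.43553789]), np.float64(44.43182575785738), 823)
units [-1.796 -0.036  0.836] pos [628.4 161.3 333.7] R [[0.99, -0.14, 0.003], [-0.14, -0.99, -0.001], [0.004, 0.0, -1.0]]
```

View pics/s5.png

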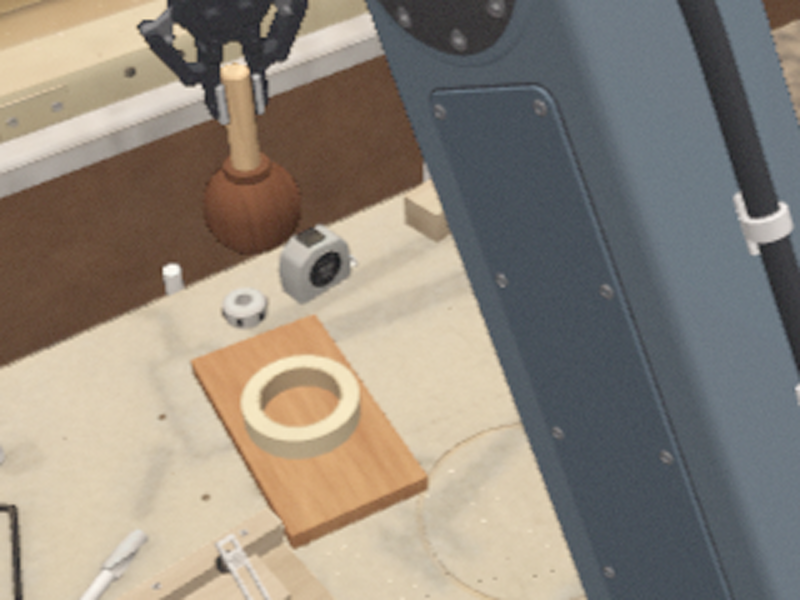

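The view shows the finial held upright, ball at crop (252,205), with the empty roll on the panel at (300,405). Next I'll move it over the roll.

```bash
python3 -m inch '{"xyz":[[-0.3,-0.02,0],[-0.5,-0.02,0],[-0.5,0,0.2],[-0.3,0,0.4],[-0.16,0,0.6],[0,0,0.6],[0,0,0.5],[0,0,0.4],[0,0,0.2],[0,0,0],[0,0,0],[0,0,0]],"angular":[[0,0,0],[0,0,0],[0,0,0],[0,0,0],[0,0,0],[0,0,0],[0,0,0],[0,0,0],[0,0,0],[0,0,0],[0,0,0],[0,0,0]],"hand":[10,10,10,10,10,10,10,10,10,10,10,10]}'
python3 fin.py 6;python3 fin.py 7; python3 go.py 558 172.5 186
```

```text
time_s: 18.05
position: [559.5, 173.3, 218.0]
tool_rot: [[0.99, -0.139, 0.004], [-0.139, -0.99, -0.0], [0.004, -0.0, -1.0]]
contact_force: [0.2, 0.5, -2.3]
width: 22.0
finger_force: 88.3
tcp [559.5 173.3 218. ] z [ 0.004 -0.    -1.   ] w 22.005509230201685 88.29838693141937 [ 0.2  0.5 -2.3]
top [261.0, 290.6, 315.4, 318.1] no ball pts [ 351. -111.   48.]
top 0.68 ball [557.5 174.4 100.8] 0.91 382 L 111.2 axis [ 0.019 -0.011  1.   ] tilt 1.2 pred [560.1 173.2 100. ]
top ring (array([557.7417305 , 171.74816844]), np.float64(45.65809547747483), 418)
scene 0.76 ball [559.6 173.4 100.6] 1.16 961 L 111.4 axis [ 0.    -0.001  1.   ] tilt 0.0 pred [560.1 173.2 100. ]
scene ring (array([557.24023704, 173.81901161]), np.float64(44.648403896395166), 569)
tcp [559.3 173.2 217.5] z [ 0.004 -0.    -1.   ] w 22.229584474666122 88.29840302467346 [-0.4  0.2 -2.4]
top [265.0, 289.0, 314.5, 316.6] no ball pts [ 351. -111.   48.]
top 0.75 ball [557.3 174.1 100. ] 0.87 358 L 111.4 axis [ 0.019 -0.008  1.   ] tilt 1.2 pred [559.8 173.2  99.5]
top ring (array([557.56133051, 169.83681646]), np.float64(45.62630799739634), 418)
scene 0.69 ball [559.4 173.6 100. ] 0.98 996 L 111.5 axis [-0.    -0.004  1.   ] tilt 0.2 pred [559.8 173.2  99.5]
scene ring (array([557.35612729, 173.77935157]), np.float64(44.639894001522066), 556)
units [-0.033  0.022  0.785] pos [559.3 173.2 217.4] R [[0.99, -0.139, 0.003], [-0.139, -0.99, -0.0], [0.003, -0.0, -1.0]]
```

```bash
python3 -m inch '{"xyz":[[-0.02,0.02,0.15],[0,0,0.15],[0,0,0.15],[0,0,0.1],[0,0,0.07],[0,0,0.04],[0,0,0.03],[0,0,0],[0,0,0]],"angular":[[0,0,0],[0,0,0],[0,0,0],[0,0,0],[0,0,0],[0,0,0],[0,0,0],[0,0,0],[0,0,0]],"hand":[10,10,10,10,10,10,10,10,10]}'
```

```text
time_s: 19.77
position: [558.5, 172.5, 189.9]
tool_rot: [[0.99, -0.139, 0.004], [-0.139, -0.99, -0.0], [0.004, -0.0, -1.0]]
contact_force: [0.3, -0.2, -2.1]
width: 21.9
finger_force: 88.3
```

```bash
python3 -m inch '{"xyz":[[0,0,0.025],[0,0,0.025],[0,0,0.025],[0,0,0]],"angular":[[0,0,0],[0,0,0],[0,0,0],[0,0,0]],"hand":[10,10,10,10]}'
```

```text
time_s: 20.27
position: [558.8, 172.4, 187.0]
tool_rot: [[0.99, -0.139, 0.004], [-0.139, -0.99, -0.001], [0.004, -0.0, -1.0]]
contact_force: [0.7, -0.7, 0.3]
width: 21.9
finger_force: 88.5
```

```bash
python3 -m inch '{"xyz":[[0,0,0.02],[0,0,0],[0,0,0]],"angular":[[0,0,0],[0,0,0],[0,0,0]],"hand":[10,10,10]}'; python3 -m inch '{"xyz":[[0,0,0.01],[0,0,0],[0,0,0]],"angular":[[0,0,0],[0,0,0],[0,0,0]],"hand":[10,10,10]}';python3 fin.py 8
```

```text
time_s: 20.65
position: [558.8, 172.4, 186.3]
tool_rot: [[0.99, -0.139, 0.004], [-0.139, -0.99, -0.001], [0.004, -0.0, -1.0]]
contact_force: [1.8, -2.3, 3.8]
width: 21.9
finger_force: 88.9
time_s: 21.02
position: [558.9, 172.4, 186.1]
tool_rot: [[0.99, -0.139, 0.005], [-0.139, -0.99, -0.001], [0.005, -0.0, -1.0]]
contact_force: [3.6, -3.4, 4.8]
width: 21.9
finger_force: 89.0
tcp [558.9 172.4 186.1] z [ 0.005 -0.001 -1.   ] w 21.87328290414534 89.0215265750885 [ 3.6 -3.4  4.8]
top 0.8 ball [557.5 173.1  68.9] 0.88 319 L 111.2 axis [ 0.013 -0.006  1.   ] tilt 0.8 pred [559.5 172.4  68.1]
top [261.8, 292.6, 316.1, 315.8] no ball pts [ 350. -111.   48.]
scene 0.66 ball [559.8 172.4  68.7] 1.13 930 L 111.4 axis [-0.007 -0.     1.   ] tilt 0.4 pred [559.5 172.4  68.1]
scene ring (array([557.39027358, 173.77400753]), np.float64(44.70903889134303), 492)
```

Side force of about 3.5 N (+x, −y): the ball touches the rim on one side, so I'll ease 1 mm that way and settle.

```bash
python3 -m inch '{"xyz":[[0.025,0.02,0],[0,0,0],[0,0,0]],"angular":[[0,0,0],[0,0,0],[0,0,0]],"hand":[10,10,10]}'; python3 -m inch '{"xyz":[[0,0,0.02],[0,0,0],[0,0,0]],"angular":[[0,0,0],[0,0,0],[0,0,0]],"hand":[10,10,10]}'
```

```text
time_s: 21.7
position: [559.5, 171.8, 185.8]
tool_rot: [[0.99, -0.139, 0.004], [-0.139, -0.99, 0.0], [0.004, -0.001, -1.0]]
contact_force: [1.3, -1.4, 5.0]
width: 22.2
finger_force: 89.0
time_s: 22.08
position: [559.7, 171.8, 185.5]
tool_rot: [[0.99, -0.139, 0.005], [-0.139, -0.99, 0.0], [0.004, -0.001, -1.0]]
contact_force: [0.9, -2.1, 9.4]
width: 22.0
finger_force: 89.6
```

```bash
python3 -m inch '{"xyz":[[0,0.01,-0.02],[0,0,0],[0,0,0],[0,0,0],[0,0,0],[0,0,0],[0,0,0],[0,0,0],[0,0,0],[0,0,0],[0,0,0],[0,0,0]],"angular":[[0,0,0],[0,0,0],[0,0,0],[0,0,0],[0,0,0],[0,0,0],[0,0,0],[0,0,0],[0,0,0],[0,0,0],[0,0,0],[0,0,0]],"hand":[10,10,10,22,23,24,25,26,27,29,32,36]}' 30; python3 -m inch '{"xyz":[[0,0,0],[0,0,0]],"angular":[[0,0,0],[0,0,0]],"hand":[50,55]}';python3 fin.py 9
python3 - <<'E'
import cv2
cv2.imwrite("pics/s9.png",cv2.resize(cv2.imread("pics/scene_9.png")[180:330,100:300],(800,600),interpolation=2))
E
```

```text
time_s: 23.58
position: [559.3, 171.2, 185.6]
tool_rot: [[0.99, -0.139, 0.003], [-0.139, -0.99, -0.001], [0.003, 0.0, -1.0]]
contact_force: [-0.3, 0.0, 0.4]
width: 36.1
finger_force: 0.0
time_s: 23.82
position: [559.3, 171.2, 185.6]
tool_rot: [[0.99, -0.139, 0.003], [-0.139, -0.99, -0.0], [0.003, -0.0, -1.0]]
contact_force: [0.1, -0.4, 0.7]
width: 54.6
finger_force: 0.0
tcp [559.3 171.2 185.6] z [ 0.003 -0.    -1.   ] w 54.577198555808415 0.0 [ 0.1 -0.4  0.7]
top 0.8 ball [557.9 172.4  68.6] 0.8 308 L 111.0 axis [ 0.013 -0.011  1.   ] tilt 1.0 pred [559.7 171.2  67.6]
top [266.2, 292.5, 314.5, 317.2] no ball pts [ 351. -109.   47.]
top ring (array([557.66166868, 169.0181809 ]), np.float64(45.64577995229229), 333)
scene 0.98 ball [560.1 172.2  69.2] 1.12 950 L 110.4 axis [-0.006 -0.009  1.   ] tilt 0.6 pred [559.7 171.2  67.6]
scene [136.3, 247.1, 228.1, 338.6] no ball pts [492. 196.  20.]
scene ring (array([557.45385542, 173.81007146]), np.float64(44.508770289762026), 504)
```

View pics/s9.png

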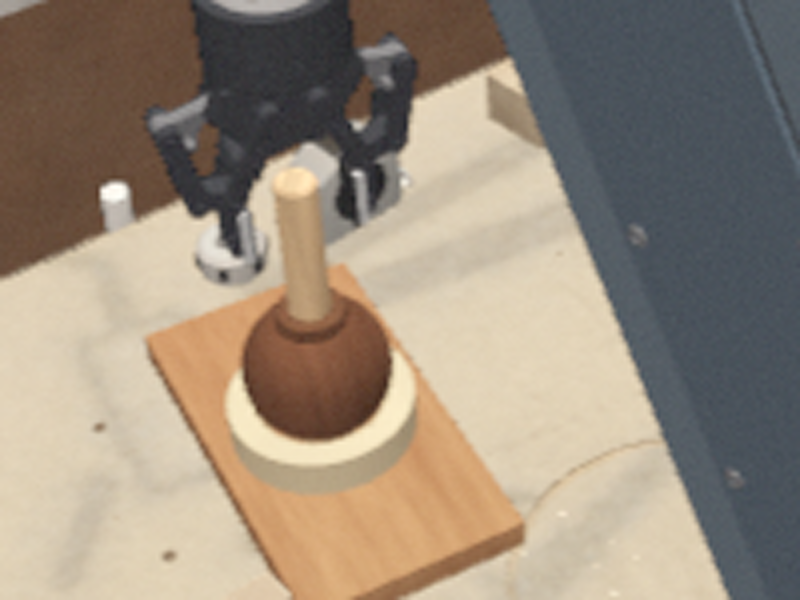

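The finial stands upright in the roll, ball at crop (317,365), with the fingers open on both sides. I'll back straight up, check that it is still standing, and hand in.

```bash
python3 -m inch '{"xyz":[[0,0,-0.3],[0,0,-0.6],[0,0,-0.8],[0,0,-0.8],[0,0,-0.6],[0,0,-0.3],[0,0,0],[0,0,0],[0,0,0],[0,0,0]],"angular":[[0,0,0],[0,0,0],[0,0,0],[0,0,0],[0,0,0],[0,0,0],[0,0,0],[0,0,0],[0,0,0],[0,0,0]],"hand":[55,55,55,55,55,55,55,55,55,55]}'
python3 - <<'E'
from meas import *
im,d=camera("scene");C=cloud("scene",d)
p=C[np.array(silhouettes("scene","finial")[0]["region"])];p=p[~np.isnan(p[:,0])]
c,e=sphere(p[(p[:,2]<105)&(p[:,2]>48)]);t=p[p[:,2]>180]
print(c,e,"top",np.median(t,0),p[:,2].max())
if e<2 and len(t) and np.hypot(*(np.median(t,0)-c)[:2])<20: print(hand_in())
E
```

```text
time_s: 25.38
position: [558.8, 171.2, 321.0]
tool_rot: [[0.99, -0.139, 0.003], [-0.139, -0.99, -0.001], [0.003, 0.0, -1.0]]
contact_force: [0.2, 0.4, 0.4]
width: 54.9
finger_force: 0.0
[559.86236009 172.13363378  67.80058047] 1.0090563332819684 top [551.35594443 174.57212445 200.6443407 ] 207.88699857868585
the job is handed in; nothing more can be done
None
```

The job is handed in: the roll lies flat on the middle of the panel and the finial stands upright in its hole, ball down, released with the gripper clear; no verdict came back from the hand-in.

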